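# Bolt the finishing spindle's pulley

### The arm

A 7-joint arm with a two-finger parallel gripper is mounted at the origin on the work surface. World frame = base frame: x ahead of the robot, y to its left, z up, the work surface at z = 0. Lengths are in m, angles in degrees, forces in N, time in s.
With the tool pointing down it reaches from about 0.35 to 0.9 m from the base axis. Payload 19.9 kg.
Tool frame: the origin (TCP) lies on the centre line of the jaws, within the pads' length; the fingertips stand 22 mm ahead of it and the grasp point (between the pads) lies 3 mm ahead of it; z points along the fingers, y is the line along which they close (so a half turn about z gives the same grasp; the last joint's range is limited). The gripper opens to 85 mm and grips with 20 to 120 N. Pads are 22 mm wide; open, the fingers measure 114 mm over their backs; the gripper's body (76 mm by 85 mm) begins 54 mm behind the grasp point. The pads swing forward as they close: fully open they stand 13 mm farther back than shut.
Start: joints at [-68.383, 23.915, -0.59, 92.452, 0.269, 63.638, -3.037], TCP at [0.254, 0.571, 0.253] pointing down, gripper open.
Joint ranges: [-161.28, 161.28], [-22.2, 115.67], [-73.04, 71.86], [3.21, 147.25], [-68.34, 248.33], [10.77, 114.83], [-161.83, 161.83]. Speed limits (degrees/s): [108.29, 108.29, 136.94, 136.94, 172.46, 172.46, 172.46].

### API

Orientations are given as [roll, pitch, yaw] about the fixed x, y, z axes, in that order (R = Rz(yaw) Ry(pitch) Rx(roll)).
In Python, from station import arm gives the robot as it stands. Calls block until the motion is done:
- arm.goto(position, orientation): joint-space move of the TCP to a pose.
- arm.movel(position, max_speed=0.15, frame=None, threshold=None): straight line of the TCP; frame=None keeps the orientation; max_speed is the mean speed in m/s. With threshold (N) it stops when the force on the tool has changed by that much, and returns True; else False.
- arm.movej(angles): joint-space move.
- arm.command_gripper(opening, effort=None): opening from 0.0 (shut) to 1.0 (fully open); effort is the grip in N (None keeps the last); returns when the fingers have stopped.
- arm.sleep(seconds).
- arm.solve_ik(position, orientation): joint angles nearest the present ones, or None.
- arm.camera(name): name is "scene" or "top" or "wrist"; returns a dict with "pixels" (480x640x3 uint8, red, green, blue), "z_map" (480x640 float32, m along the optical axis (not along the pixel's ray), 0 where there is no reading), "fx", "fy", "cx", "cy" (pixels), "eye" and "orientation" of the camera in the world. Camera axes: x right, y down, z forward; pixel columns grow to the right and rows downward; lengths in m; the calibration is good to about 2 mm. A picture is of the moment at which its call begins.
A pose or a line that the arm cannot do raises arm.Unreachable and nothing moves.
- arm.close_job(): hands the job in; it is judged then, once.
Trained networks look in the newest picture that a camera, given by its name, has taken for a name from the list of things; names that differ only in an ending like _2 or _b are one class to them, and where a whole thing is asked for, a point or a joint stands for the part that bears it (a point fixed in the world has none). Each returns a list of dicts, best first, with "conf" (0 to 1); they miss things now and then, are a little off and sometimes report something else, mostly with a low value. They report only what shows in the picture. A call takes as long as a camera call.
- arm.outline_of(camera, query): "pixels" (480x640 bool, what is visible of it) and "at" ([column, row] in pixels, amid what is visible of it).
Readings, each from a call of its own:
- arm.get_t(): time.
- arm.get_joints(): joint angles.
- arm.get_qvel(): joint speeds.
- arm.get_joint_efforts(): joint torques, N m.
- arm.get_tcp_pos(): TCP position.
- arm.get_ee_rot(): TCP orientation.
- arm.get_wrist_force(): force on the tool from outside, world axes, zero at the start.
- arm.get_moment(): the same for the moment, N m.
- arm.get_gripper_width(): opening from 0.0 (shut) to 1.0 (fully open).
- arm.get_grasp_force(): force on a finger pad.
Only numpy, scipy, OpenCV 4.12 (cv2) and the standard library are available. Lean on these libraries where they do the work, as an engineer would, in place of code of your own. Each camera call takes 0.05 s, during which the arm holds its last target. There are 200 camera calls.

### The job

Lock the shoe-finishing spindle so that its pulley cannot turn: hold the red spring safety catch down with one fingertip and, while it is down, push the yellow tab with the other fingertip so that the bolt slides fully home into the pulley. Then let go so that the catch springs right back up behind the bolt. Nothing needs to be picked up: leave the tin, jar, heel block and hammer where they are.

Things in the scene. Friction and masses are not known exactly. Their poses are not given: they have to be found in the camera images.
- spindle: Fixed bench machine. Origin: on the table, centre of the green bolt plate (130 mm in x, 215 mm in y, 12 mm thick, y -115 to +100 mm); z up. The bolt lies along machine y at x = -30 mm and goes home towards machine -y, to the pulley. Steel keepers round the rod are 42 mm high; only the yellow tab and red catch stand higher on the plate.
- pulley (a point): Centre of the near face of the dark steel pulley, 112 mm above the table, at machine x = -30, y = -125 mm. Pulley 200 mm in diameter, 25 mm thick, axis along machine y, top 212 mm above the table. Bearing and drum behind it reach machine y = -310 mm and are no higher. Fixed.
- bolt_tab (a point): Centre of the top of the yellow upright tab of the bolt, 90 mm above the table; moves with the bolt. The tab is 24 mm wide (machine x), 12 mm thick (machine y) and stands free from 42 to 90 mm above the table. At bolt joint 0 it lies at machine x = -30, y = +35 mm. Axes as the machine's.
- bolt_tip (a point): Nose of the 14 mm steel bolt rod, on its axis, 30 mm above the table, at machine x = -30, y = -105 mm when the bolt joint is 0; when home it is 26 mm inside the locking hole in the pulley's face.
- bolt (a joint): How far the bolt has slid, in m: starts drawn back at 0 to 0.005, fully home at its stop 0.046. About 2 N of friction; stays where it is left. With the catch up it is blocked at about 0.008 by the catch's tooth; with the catch down it slides freely. From 0.040 on the tooth can rise behind the bolt's lug.
- catch_pad (a point): Centre of the top of the red ribbed catch pad, 68 mm above the table when up, at machine x = +30, y = +35 mm (60 mm from the tab's centre line). Pad 34 mm wide (machine x), 110 mm long (machine y), flat: a fingertip can slide along it with the bolt. Axes as the machine's. Moves straight down when pressed.
- catch (a joint): How far the catch is pressed down, in m: 0 up, 0.010 fully down (pad top then 58 mm above the table). Spring: 3 N to start, 7 N fully down; frees the bolt from 0.007 on. Springs up when let go, unless the bolt's lug is still over the tooth.
- polish_tin: Red polish tin, 72 mm diameter, 30 mm high, loose; origin centre of underside. Leave alone.
- rivet_jar: Glass jar with blue lid, 64 mm diameter, 75 mm high, loose; origin centre of underside. Leave alone.
- heel_block: Stacked heel block, 55 by 60 by 36 mm, loose; origin centre of underside. Leave alone.
- hammer: Hammer lying on the table, 220 mm long along its x, head at +x, loose. Leave alone.

How it is judged:
By the outcome, as a careful person would: the job done as asked, in the order asked, and still so for the second after the job is handed in, with the robot touching nothing.
It also fails if it takes over 35 s, if anything falls off the work surface, if the arm or the gripper's body presses on something with over 40 N, if the wrist force passes 120 N, or if a joint passes its speed limit or range.

## Working session

There is one attempt and no reset: what is moved stays moved. The work goes in short steps, each a Python script; the robot and the scene stay as the last script left them, time stands still between calls to the robot, and variables do not carry over. Pictures are saved under pics/ and viewed, at most 10 in all, crops included, and the job is handed in when it is done.

```bash
mkdir -p pics; ls
cat > h.py <<'E'
import numpy as np, cv2
from scipy.spatial.transform import Rotation as R
from station import arm
def rot(o): 
    o=np.array(o); return o if o.shape==(3,3) else (R.from_euler('xyz',o,degrees=True).as_matrix() if o.size==3 else R.from_quat(o).as_matrix())
def world(c,mask):
    v,u=np.nonzero(mask&(c['z_map']>0)); z=c['z_map'][v,u]
    p=np.c_[(u-c['cx'])/c['fx']*z,(v-c['cy'])/c['fy']*z,z]
    return p@rot(c['orientation']).T+np.array(c['eye'])
def save(c,n): cv2.imwrite('pics/'+n,c['pixels'][:,:,::-1])
E
python3 - <<'E'
from h import *
for n in ['scene','top','wrist']:
    c=arm.camera(n); save(c,n+'0.png'); print(n,c['eye'],c['orientation'],c['fx'])
    for q in ['spindle','bolt_tab','catch_pad','pulley','rivet_jar','polish_tin','heel_block','hammer']:
        try:
            for d in arm.outline_of(n,q)[:2]:
                p=world(c,d['pixels']); print(q,round(d['conf'],2),d['at'],d['pixels'].sum(),np.median(p,0).round(3),np.percentile(p,2,0).round(3),np.percentile(p,98,0).round(3))
        except Exception as e: print(q,repr(e))
print(arm.get_t(),arm.get_ee_rot())
E
```

```text
pics
scene [1.00778658 0.51730959 0.55730439] [-126.6621693     0.51641715  128.87552089] 588.5794061690649
spindle 0.9 [226.3, 221.9] 25785 [ 0.54  -0.04   0.064] [ 0.43  -0.198  0.006] [0.629 0.169 0.204]
bolt_tab 0.78 [328.3, 227.4] 787 [0.46  0.095 0.039] [ 0.434 -0.031  0.029] [0.501 0.146 0.092]
bolt_tab 0.24 [440.3, 324.2] 3411 [0.501 0.291 0.025] [0.341 0.222 0.004] [0.542 0.347 0.029]
catch_pad 0.86 [320.8, 248.4] 1498 [0.508 0.122 0.069] [0.479 0.07  0.061] [0.536 0.171 0.071]
pulley 0.68 [221.0, 221.3] 26556 [ 0.539 -0.041  0.059] [ 0.424 -0.205  0.003] [0.63  0.169 0.203]
rivet_jar 0.8 [335.0, 190.3] 1676 [0.367 0.038 0.054] [0.332 0.005 0.008] [0.384 0.057 0.078]
polish_tin 0.95 [227.5, 315.6] 2232 [0.655 0.082 0.03 ] [0.62  0.045 0.006] [0.682 0.106 0.033]
heel_block 0.92 [305.6, 330.8] 2412 [0.618 0.182 0.035] [0.582 0.149 0.003] [0.635 0.204 0.039]
hammer 0.79 [436.7, 322.4] 3452 [0.501 0.292 0.025] [0.345 0.223 0.004] [0.542 0.347 0.029]
top [0.51853541 0.10578533 0.74134897] [-176.55299994    1.79430916  -91.14301514] 450.84043426279146
spindle 0.87 [452.2, 261.1] 2
[... 859 characters left out ...]
7, 307.6] 3051 [0.456 0.277 0.024] [0.336 0.218 0.   ] [0.536 0.345 0.028]
wrist [0.1819626  0.60328948 0.37456021] [1.62191610e+02 6.34785998e-02 6.59834761e+01] 344.7704366188934
spindle 0.55 [124.9, 468.0] 1214 [0.483 0.169 0.013] [0.451 0.128 0.004] [0.51  0.19  0.017]
bolt_tab 0.21 [121.8, 470.0] 1271 [0.483 0.17  0.013] [0.449 0.128 0.003] [0.51  0.192 0.021]
catch_pad 0.23 [123.7, 466.3] 1270 [0.483 0.17  0.013] [0.45  0.128 0.002] [0.51  0.191 0.017]
rivet_jar 0.65 [2.8, 429.7] 237 [0.356 0.058 0.011] [0.213 0.054 0.002] [0.367 0.51  0.313]
hammer 0.54 [110.3, 373.6] 225 [0.34  0.238 0.013] [0.326 0.23  0.004] [0.491 0.345 0.022]
1.35 [-1.79994124e+02  3.51833860e-03  1.56003238e+02]
```

View pics/top0.png

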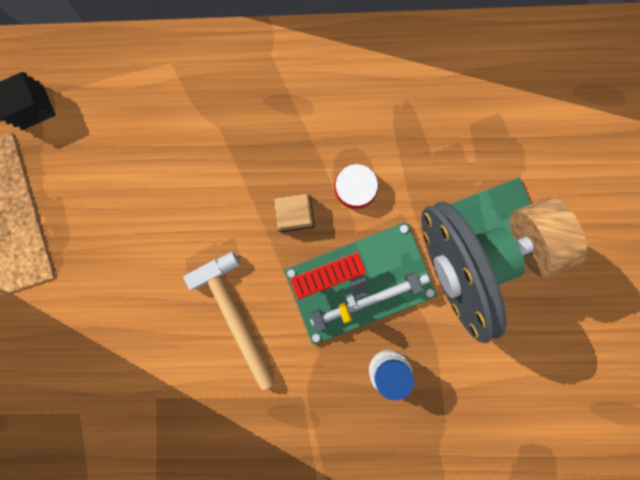

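View pics/scene0.png

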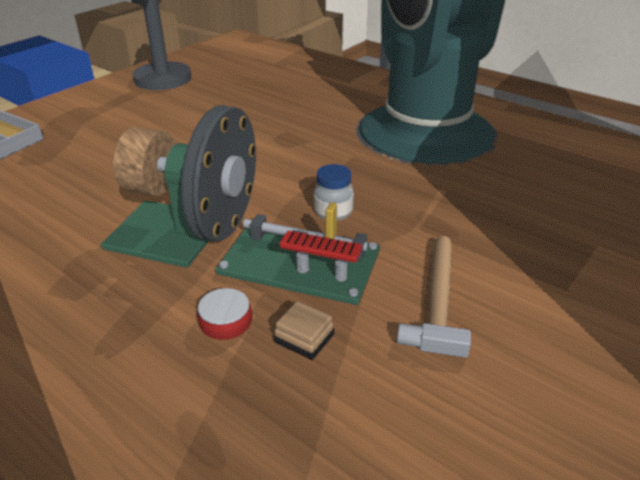

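Run:
```python
from h import *
for n in ['scene','top']:
    c=arm.camera(n)
    hsv=cv2.cvtColor(c['pixels'],cv2.COLOR_RGB2HSV); H,S,V=[hsv[...,i].astype(int) for i in range(3)]
    d=arm.outline_of(n,'spindle')[0]['pixels']; d=cv2.dilate(d.astype(np.uint8),np.ones((7,7)))>0
    for nm,m,zl,zh in [('yellow',(H>18)&(H<35)&(S>120)&(V>100),.082,.1),('red',((H<8)|(H>172))&(S>110),.06,.074),('green',(H>40)&(H<95)&(S>40),.005,.018)]:
        p=world(c,m&d); p=p[(p[:,2]>zl)&(p[:,2]<zh)]
        if nm=='red': p=p[(p[:,0]<.56)&(p[:,1]>.0)]
        if len(p)<8: print(n,nm,len(p)); continue
        r=cv2.minAreaRect((p[:,:2]*1000).astype(np.float32)); print(n,nm,len(p),p.mean(0).round(4),np.round(r[0],1),np.round(r[1],1),round(r[2],1))
```

```text
scene yellow 101 [0.4544 0.0984 0.0888] [451.6  97.6] [21.2 11.3] 11.0
scene red 1426 [0.5089 0.1231 0.0684] [506.  120.1] [ 34.7 109.6] 21.1
scene green 9158 [ 0.5481 -0.0128  0.013 ] [526.8 -21.7] [131.7 410.3] 20.3
top yellow 131 [0.4502 0.0963 0.0903] [450.2  96.5] [23.3 11.7] 20.3
top red 1652 [0.5052 0.1203 0.0686] [504.8 120.4] [ 34.5 109.4] 20.3
top green 9088 [0.5259 0.0038 0.0125] [525.7 -21.8] [129.  408.3] 20.4
```

```bash
cat >> h.py <<'E'
O=np.array([.489,.0772]); YAW=110.3
ex=np.array([np.cos(np.radians(20.3)),np.sin(np.radians(20.3))]); ey=np.array([-ex[1],ex[0]])
def W(mx,my,z): return list(O+mx*ex+my*ey)+[z]
def M(p): d=np.asarray(p)[...,:2]-O; return np.stack([d@ex,d@ey,np.asarray(p)[...,2]],-1)
ORI=[180,0,YAW]
E
python3 - <<'E'
from h import *
print(arm.solve_ik(W(0,.057,.18),ORI), arm.solve_ik(W(0,0,.08),ORI))
arm.goto(W(0,.057,.17),ORI); arm.command_gripper(0.54)
print(arm.get_t(),M(arm.get_tcp_pos()),arm.get_ee_rot(),arm.get_gripper_width(),arm.get_wrist_force())
for n in ['wrist','scene']:
    c=arm.camera(n); save(c,n+'1.png')
E
```

```text
[-39.39310871  16.00909499  23.44785523 116.41337679  -8.34291025
  49.14133308   9.01864416] [-31.45151692  26.91975498  22.84375338 118.78005902 -16.8417998
  37.34730283  22.96622801]
3.8333 [4.35644603e-05 5.70839741e-02 1.70000627e-01] [ 1.79997532e+02 -9.82954734e-04  1.10307978e+02] 0.5407503202249548 [-1.28825801 -0.0884856  -0.08976925]
```

View pics/wrist1.png

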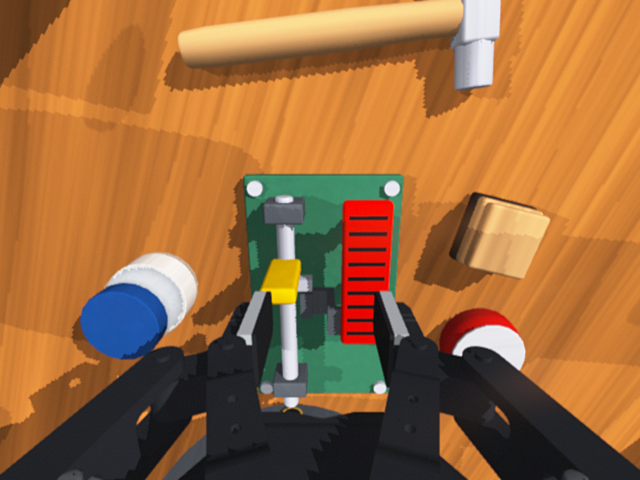

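View pics/scene1.png

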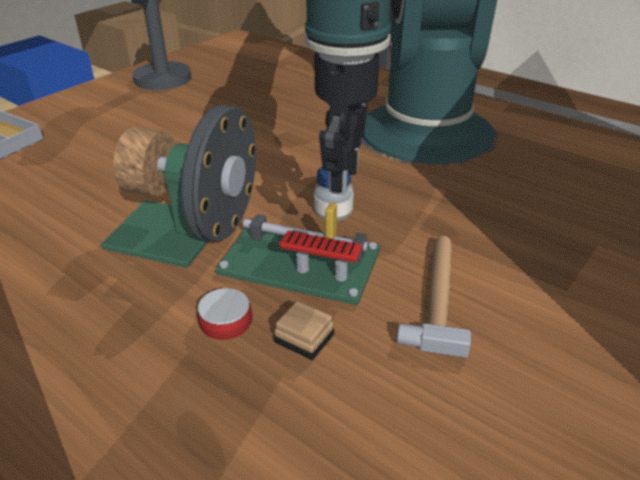

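Run:
```python
from h import *
c=arm.camera('wrist')
hsv=cv2.cvtColor(c['pixels'],cv2.COLOR_RGB2HSV); H,S=hsv[...,0].astype(int),hsv[...,1].astype(int)
for nm,m,zl,zh in [('yellow',(H>18)&(H<35)&(S>120),.082,.1),('red',((H<8)|(H>172))&(S>110),.06,.074)]:
    p=M(world(c,m)); p=p[(p[:,2]>zl)&(p[:,2]<zh)&(abs(p[:,0])<.07)]
    print(nm,len(p),p.min(0).round(4),p.max(0).round(4))
arm.movel(W(0,.057,.10),0.12)
f0=arm.get_wrist_force()
hit=arm.movel(W(0,.057,.075),0.02,threshold=2.5)
z=arm.get_tcp_pos()[2]; print(hit,z,arm.get_wrist_force()-f0,arm.get_t())
save(arm.camera('scene'),'scene2.png'); save(arm.camera('wrist'),'wrist2.png')
```

```text
yellow 566 [-0.0414  0.0261  0.0821] [-0.0182  0.0383  0.0925]
red 5739 [ 0.0126 -0.0186  0.0613] [0.047  0.0906 0.0715]
True 0.08471343328430701 [0.22939012 0.97123043 2.88817484] 5.5
```

View pics/wrist2.png

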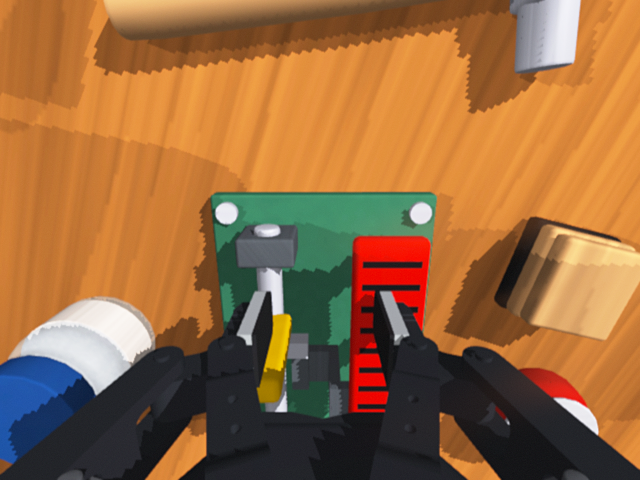

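Run:
```python
from h import *
f0=arm.get_wrist_force()
hit=arm.movel(W(0,.057,.0745),0.02,threshold=12)
print(hit,arm.get_tcp_pos()[2],arm.get_wrist_force()-f0)
z=arm.get_tcp_pos()[2]
if z<.0775:
    f1=arm.get_wrist_force()
    hit=arm.movel(W(0,.001,z),0.03,threshold=18)
    print(hit,M(arm.get_tcp_pos()),(arm.get_wrist_force()-f1),arm.get_t())
    c=arm.camera('scene'); save(c,'scene3.png'); c=arm.camera('wrist'); save(c,'wrist3.png')
    hsv=cv2.cvtColor(c['pixels'],cv2.COLOR_RGB2HSV); H,S=hsv[...,0].astype(int),hsv[...,1].astype(int)
    for n in ['wrist','scene','top']:
        c=arm.camera(n); hsv=cv2.cvtColor(c['pixels'],cv2.COLOR_RGB2HSV); H,S=hsv[...,0].astype(int),hsv[...,1].astype(int)
        p=M(world(c,(H>18)&(H<35)&(S>120))); p=p[(p[:,2]>.05)&(p[:,2]<.1)&(abs(p[:,0]+.03)<.02)&(abs(p[:,1])<.08)]
        if len(p): print(n,len(p),p.min(0).round(4),p.max(0).round(4))
```

```text
True 0.07720442930627582 [-6.55069162 -1.40357884 16.74724037]
True [0.00096712 0.00576678 0.07752136] [  3.82576565   3.45401952 -11.88455783] 7.65
wrist 1226 [-0.0247 -0.0153  0.0501] [-0.0178  0.0085  0.0966]
scene 6 [-0.0371 -0.0128  0.0821] [-0.0192 -0.0067  0.0924]
```

Run:
```python
from h import *
def fm():
    f=np.array(arm.get_wrist_force()); return np.round([f[:2]@ex,f[:2]@ey,f[2]],1)
print(fm(),M(arm.get_tcp_pos()).round(4))
hit=arm.movel(W(0,-.002,.0765),0.03,threshold=22)
arm.sleep(.2); print(hit,fm(),M(arm.get_tcp_pos()).round(4),arm.get_t())
save(arm.camera('scene'),'scene4.png')
```

```text
[-0.9  1.5  7.8] [0.001  0.0058 0.0775]
True [-1.8  4.2 11.4] [0.001  0.0057 0.0775] 8.3083
```

View pics/scene4.png

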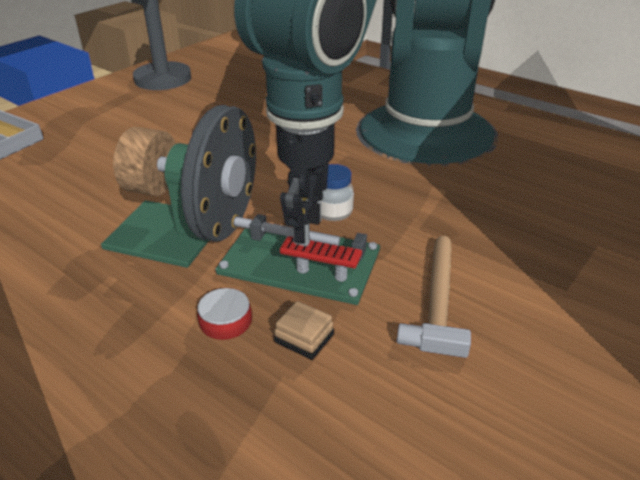

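Scene picture: rod nose reaches the pulley face at about (237,222), the finger is on the depressed catch at (300,240), and the bolt stopped hard at the expected home position twice. Now let go and check.

Run:
```python
from h import *
arm.movel(W(0,.008,.0775),0.03)
arm.movel(W(0,.008,.12),0.08)
arm.movel(W(0,.06,.22),0.15)
arm.goto(W(-.02,.22,.26),ORI); arm.sleep(.3)
for n in ['top','scene','wrist']:
    c=arm.camera(n); hsv=cv2.cvtColor(c['pixels'],cv2.COLOR_RGB2HSV); H,S=hsv[...,0].astype(int),hsv[...,1].astype(int)
    for nm,m,zl,zh in [('yellow',(H>18)&(H<35)&(S>120),.082,.1),('red',((H<8)|(H>172))&(S>110),.05,.08)]:
        p=M(world(c,m)); p=p[(p[:,2]>zl)&(p[:,2]<zh)&(abs(p[:,0])<.05)&(abs(p[:,1])<.1)]
        if len(p): print(n,nm,len(p),p.min(0).round(4),np.median(p,0).round(4),p.max(0).round(4))
    if n=='top': im=c['pixels'][200:400,250:520]
    if n=='scene': im2=c['pixels'][170:320,190:400]
a=cv2.resize(im,(400,296)); b=cv2.resize(im2,(400,296)); cv2.imwrite('pics/fin.png',np.hstack([a,b])[:,:,::-1])
print(arm.get_t(),arm.get_wrist_force())
```

```text
top yellow 138 [-0.0414 -0.0167  0.0849] [-0.0293 -0.0107  0.09  ] [-0.0178 -0.0049  0.093 ]
top red 1646 [ 0.0127 -0.0196  0.0593] [0.0301 0.0346 0.0687] [0.047  0.0896 0.0725]
scene yellow 126 [-0.0425 -0.0172  0.0822] [-0.0256 -0.0102  0.0901] [-0.017  -0.0056  0.093 ]
scene red 1442 [ 0.0125 -0.0205  0.0597] [0.0361 0.0369 0.0691] [0.0483 0.0892 0.0728]
wrist red 2121 [ 0.0125 -0.0086  0.0615] [0.0269 0.04   0.0689] [0.0467 0.0907 0.0716]
11.3417 [ 0.94536415 -0.46190967 -0.30158336]
```

View pics/fin.png

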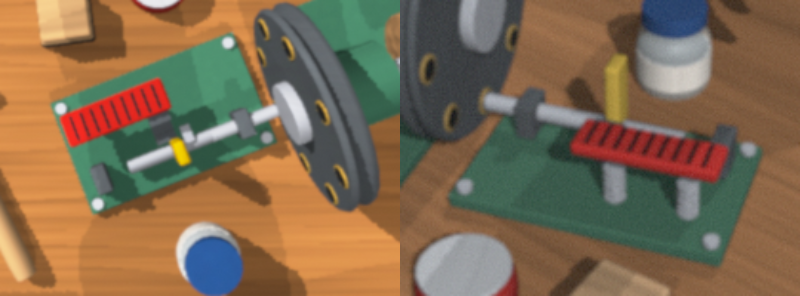

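The crop shows the rod in the pulley's hole. The tab is at machine y ≈ -10.8 mm, so the bolt is about 46 mm in. The catch pad is back at 68.7 mm, its original height, and nothing else has moved.

```bash
python3 -c "
from station import arm
print(arm.close_job())"
```

```text
the job is handed in; nothing more can be done
None
```

The spindle is locked: the bolt measures about 46 mm in, fully home in the pulley, and the catch has sprung back up to its original height; I handed the job in shortly after 11.3 s with the robot clear of everything.

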